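Park the bench items in their matching trays

ROBOT

A 7-joint arm with a two-finger parallel gripper is mounted at the origin on a cart in front of the work surface, level with it; the furniture and walls round the work are solid. World frame = base frame: x ahead of the robot, y to its left, z up, the work surface at z = 0. Lengths are in m, angles in rad, forces in N, time in s.
With the tool pointing down it reaches from about 0.425 to 0.95 m from the base axis. Payload 4.7 kg.
Tool frame: the origin (TCP) lies at the very end of the fingers, on their centre line; the grasp point (between the pads) lies tcp_to_grasp behind it (tcp_to_grasp is the distance from the TCP to the grasp point, in m); z points along the fingers, y is the line along which they close (so a half turn about z gives the same grasp; the last joint's range is limited). The gripper opens to 87 mm and grips with 3 to 60 N. Pads are 19 mm wide; open, the fingers measure 117 mm over their backs; the gripper's body (75 mm by 190 mm) begins 51 mm behind the grasp point.
Start: joints at [-1.259, 0.469, -0.049, 1.532, 0.024, 1.141, -0.082], TCP at [0.226, 0.636, 0.223] pointing down, gripper open.
Joint ranges: [-2.59, 2.59], [-0.33, 1.99], [-1.39, 1.29], [0.1, 2.45], [-1.04, 4.18], [0.21, 1.99], [-2.66, 2.66]. Speed limits (rad/s): [2.57, 2.57, 3.14, 3.14, 3.14, 3.14, 3.14].

INTERFACE

Orientations are given as [roll, pitch, yaw] about the fixed x, y, z axes, in that order (R = Rz(yaw) Ry(pitch) Rx(roll)).
In Python, from rig import * gives the robot as it stands. The module is installed in compiled form; this text tells all that it offers.
- The arm moves only by the tool arm_command, never from a script. Its arguments are lists of equal length, an entry for each row: "delta_pos": the shift along the tool's x, y, z in units of 0.02 m (1.0 is 0.02 m), a list of three; "twist": the turn about the tool's z in units of pi/2 rad (1.0 is pi/2 rad); "jaw": the opening, from 0 (shut) to 1 (fully open). In form: {"delta_pos": [[tx, ty, tz], ...], "twist": [twist, ...], "jaw": [jaw, ...]}. A call has 1 to 5 rows; each row shifts and turns the commanded pose from where the row before left it, along the tool's axes as they then stand; what a row does not reach is not made up. A row lasts 1/10 s, in which the tool goes at most 50 mm and 8.59 degrees, less where a joint would pass 70% of its speed; a pose out of reach is approached as far as the arm can. A call with a number of a shift or a turn outside -1 to 1 is refused whole. A call with a gripper value outside its range is refused whole. The fingers move at their own pace and stop on an object; "force" is the grip in N (left out, the last holds). Time passes only in rows, so rows that do not move let the fingers close. It gives the time, the measured TCP pose, the force, the opening and the grip force at its end, in the units of the state.
- get_state(): the state, without advancing time (a new reading comes with each control period).
- capture(name): name is "scene" or "top" or "wrist"; returns a dict with "color" (400x640x3 uint8, red, green, blue), "range_z" (400x640 float32, m along the optical axis (not along the pixel's ray), 0 where there is no reading), "mtx" (3x3 intrinsics, pixels), "view" (4x4, takes a point from world to camera coordinates). Camera axes: x right, y down, z forward; pixel columns grow to the right and rows downward; lengths in m; the calibration is good to about 2 mm. A picture is of the moment at which its call begins.
- hand_in(): hands the job in; it is judged then, once.
The state is a dict: "time_s": time; "joint_positions": joint angles; "joint_vel": joint speeds; "joint_efforts": joint torques, N m; "eef_pos": TCP position; "ee_rot": TCP orientation; "force": force on the tool from outside, world axes, zero at the start; "ft_torque": the same for the moment, N m; "finger_gap": finger opening in m; "gripper_force": force on a finger pad.
Only numpy, scipy, OpenCV 4.12 (cv2) and the standard library are available. Lean on these libraries where they do the work, as an engineer would, in place of code of your own. Each camera call takes 0.05 s, during which the arm holds its last target. There are 200 camera calls.

TASK

Put the bench back in order: park the petri dish, the dropper bottle, the cuvette and the timer each in the grey tray whose recess has its shape and size, lying or standing fully down on the recess floor and the right way up. The dropper bottle has been left in the timer's tray by mistake, so it has to come out before the timer can go in. Set the things down rather than dropping them, and leave the two loose screw caps where they lie.

Things in the scene. Friction and masses are not known exactly. Their poses are not given: they have to be found in the camera images.
- dish: petri dish of clear plastic, closed, round, 59 mm across and 15 mm high, lying flat on the worktop. Origin: centre of its underside, z up
- dropper: small white round dropper bottle, upright, 72 mm high: body 27 mm across up to 50 mm high, then a shoulder and a white cap 21 mm across from 58 to 72 mm. At the start it stands in the timer's tray, up to 18 mm off its centre in tray x and y. Origin: centre of its underside, z up
- cuvette: clear square cuvette lying down, 45 mm long, 12.5 mm wide and 12.5 mm high. Origin: centre of its underside; z up. Its long axis is NOT exactly body x: it lies in the xy plane at -0.12 rad (-7 degrees, clockwise from above) from body x
- timer: white countdown timer lying flat with its buttons up, nearly square: 66 by 62 mm, body 16 mm high (19 mm with the buttons). Origin: centre of its underside; z up. Its sides are NOT exactly along the body axes: the 66 mm runs at -0.14 rad (-8 degrees, clockwise from above) from body x, the 62 mm at -0.14 rad from body y
- tray_dish: pale grey square plastic tray with a dark-lined recess, 110x110x9 mm, fixed to the worktop, with a large round recess 75 mm across: for the petri dish; the recess is 5 mm deep (its floor 4 mm above the worktop, the rim 9 mm above it). Origin: centre of the tray and of the recess at worktop level; x and y along the tray's sides, z up
- tray_dropper: pale grey square plastic tray with a dark-lined recess, 110x110x9 mm, fixed to the worktop, with a small round recess 43 mm across: for the dropper bottle; the recess is 5 mm deep (its floor 4 mm above the worktop, the rim 9 mm above it). Origin: centre of the tray and of the recess at worktop level; x and y along the tray's sides, z up
- tray_cuvette: pale grey square plastic tray with a dark-lined recess, 110x110x9 mm, fixed to the worktop, with an oblong recess 62 mm long (along the tray's x) by 30 mm wide (along y): for the cuvette; the recess is 5 mm deep (its floor 4 mm above the worktop, the rim 9 mm above it). Origin: centre of the tray and of the recess at worktop level; x and y along the tray's sides, z up
- tray_timer: pale grey square plastic tray with a dark-lined recess, 110x110x9 mm, fixed to the worktop, with a square recess 82x82 mm: for the timer, which fits it in any of the four square ways round; the recess is 5 mm deep (its floor 4 mm above the worktop, the rim 9 mm above it). Origin: centre of the tray and of the recess at worktop level; x and y along the tray's sides, z up
- cap_wide: loose green ribbed screw cap, 34 mm across, 14 mm high, lying on the worktop; a bystander, not to be moved. Origin: centre of its underside
- cap_small: loose blue ribbed screw cap, 25 mm across, 11 mm high, lying on the worktop; a bystander, not to be moved. Origin: centre of its underside

How it is judged:
By the outcome, as a careful person would: the job done as asked, in the order asked, and still so for the second after the job is handed in, with the robot touching nothing.
It also fails if it takes over 112 s, if anything falls off the work surface, if the arm or the gripper's body presses on something with over 40 N, if the wrist force passes 120 N, or if a joint passes its speed limit or range.

## Working session

There is one attempt and no reset: what is moved stays moved. The work goes in short steps, Python scripts to look and compute and a tool call to move; the robot and the scene stay as the last step left them, time stands still between calls to the robot, and variables do not carry over. Pictures are saved under pics/ and viewed, at most 17 in all, crops included, and the job is handed in when it is done.

Besides the shell and the picture viewer there is one more tool, called as name(argument=value, ...) on one line, values as JSON. arm_command: Moves the arm, as the interface text tells. Shifts and turns lie within -1 to 1; 1 stands for 0.02 m of shift or pi/2 rad of turn. Its arguments: {"type":"object","properties":{"delta_pos":{"type":"array"},"twist":{"type":"array"},"jaw":{"type":"array"},"force":{"type":"number"}},"required":["delta_pos","twist","jaw"]}

```bash
mkdir -p pics; cat > h.py <<'E'
from rig import *
import numpy as np, cv2, pickle
def snap(n,f):
    c=capture(n); cv2.imwrite(f'pics/{f}.png',c['color'][:,:,::-1]); pickle.dump(c,open(f'pics/{f}.pkl','wb')); return c
def load(f): return pickle.load(open(f'pics/{f}.pkl','rb'))
def ray(c,u,v,z):
    "world point at height z on pixel's ray"
    W=np.linalg.inv(c['view']); d=W[:3,:3]@np.linalg.inv(c['mtx'])@[u,v,1]; o=W[:3,3]
    return o+d*(z-o[2])/d[2]
def cloud(c):
    v,u=np.mgrid[:400,:640]; Z=c['range_z']; K=c['mtx']
    P=np.stack([(u-K[0,2])/K[0,0]*Z,(v-K[1,2])/K[1,1]*Z,Z],-1)
    W=np.linalg.inv(c['view']); return P@W[:3,:3].T+W[:3,3]
E
python3 - <<'E'
from h import *
s=get_state(); print(s)
a=snap('top','top0');b=snap('scene','scene0')
for c in(a,b): print(np.linalg.inv(c['view'])[:3,3].round(3),c['mtx'][0,0])
E
```

```text
{'time_s': 0.0, 'joint_positions': array([-1.25890038,  0.46945628, -0.04861585,  1.5337255 ,  0.02413247,
        1.14097459, -0.08231366]), 'joint_vel': array([ 0.00050678, -0.00089831,  0.00150849, -0.00015069,  0.00063048,
        0.00068128, -0.00125198]), 'joint_efforts': array([-7.32108001e-04, -5.07966864e+01, -8.08855263e-02, -2.36144722e+01,
       -6.12588809e-02,  3.79958306e-02,  1.79919216e-04]), 'eef_pos': array([0.22539366, 0.63560874, 0.22147613]), 'ee_rot': array([-3.13961809e+00,  9.27741342e-05,  2.80084767e+00]), 'force': array([ 0.32314315, -0.1118902 ,  0.32534174]), 'ft_torque': array([ 0.00212487,  0.00043578, -0.03022985]), 'gripper_force': 0.0, 'finger_gap': 0.08665476520154534}
[ 0.348 -0.004  1.154] 475.0884117728218
[-0.053  0.692  0.464] 411.3486461403969
```

View pics/top0.png

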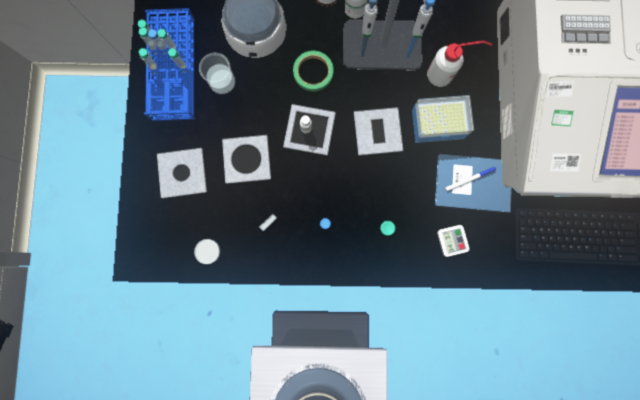

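View pics/scene0.png

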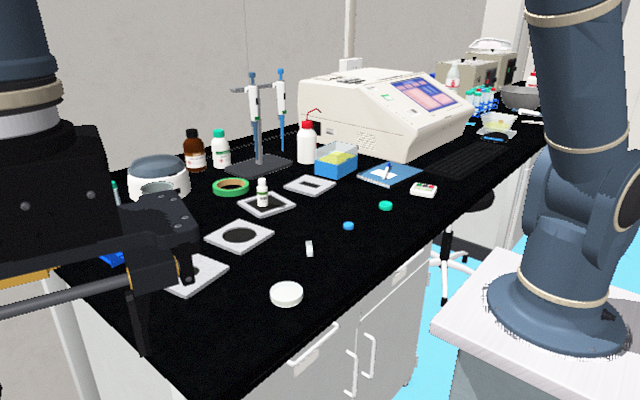

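The top view shows the trays: dropper (181,172), dish (246,159), timer with the bottle (309,129) and cuvette (378,131). It also shows the dish (207,251), cuvette (268,222), blue cap (325,224), green cap (388,228) and timer (453,240).

```bash
python3 - <<'E'
from h import *
a=load('top0'); im=a['color'][:,:,::-1]; g=im.min(2).copy(); 
big=cv2.resize(im[95:275,150:480],None,fx=2.4,fy=2.4,interpolation=cv2.INTER_CUBIC); cv2.imwrite('pics/crop0.png',big)
P=cloud(a)
hts=dict(td=.009)
def fit(box,thr,z,chan):
    x0,y0,x1,y1=box; m=(chan[y0:y1,x0:x1]>thr).astype(np.uint8)
    cs,_=cv2.findContours(m,cv2.RETR_EXTERNAL,cv2.CHAIN_APPROX_NONE); c=max(cs,key=cv2.contourArea).reshape(-1,2)+[x0,y0]
    w=np.array([ray(a,u,v,z)[:2] for u,v in c],np.float32)*1000
    r=cv2.minAreaRect(w); return r,len(c)
mx=im.max(2)
for n,b,z in [('tdrop',(150,140,212,205),.009),('tdish',(215,130,276,188),.009),('ttimer',(278,98,340,160),.009),('tcuv',(348,102,408,160),.009),('dish',(185,230,228,272),.015),('cuv',(252,208,284,238),.0125),('timer',(430,218,480,262),.016),('blue',(312,212,338,236),.011),('green',(375,216,402,242),.014)]:
    r,_=fit(b,70,z,mx); u,v=(b[0]+b[2])//2,(b[1]+b[3])//2
    print(n,np.round(r[0],1),np.round(r[1],1),round(r[2],1))
    # depth-based stats
    Q=P[b[1]:b[3],b[0]:b[2]].reshape(-1,3); print('   zpct',np.percentile(Q[:,2],[5,50,95,99.5]).round(4))
E
```

```text
tdrop [563.5 347.1] [115.3 115.4] 9.0
   zpct [-0.0032  0.0033  0.0112  1.1543]
tdish [601.1 189.8] [115.1 114.7] 6.8
   zpct [-0.003   0.0031  0.011   0.0142]
ttimer [679.   36.1] [114.4 115.1] 80.6
   zpct [-0.0034  0.0021  0.0128  0.0789]
tcuv [ 678.1 -135. ] [115.3 114.8] 6.5
   zpct [-0.0031  0.004   0.0112  0.0155]
dish [373.1 271.8] [61.9 62. ] 2.8
   zpct [-0.0038  0.0005  0.0167  0.0189]
cuv [446.  129.9] [15.5 47.4] 46.6
   zpct [-4.3000e-03 -3.0000e-04  1.2900e-02  1.1543e+00]
timer [ 410.1 -314.8] [71.1 68.7] 14.9
   zpct [-0.0039  0.0005  0.0181  0.0219]
blue [444.5  -6.9] [26.6 26.5] 1.0
   zpct [-0.004  -0.0003  0.0101  0.014 ]
green [ 437.6 -158.4] [36.1 36.2] 1.1
   zpct [-0.0043 -0.0001  0.014   0.0173]
```

View pics/crop0.png

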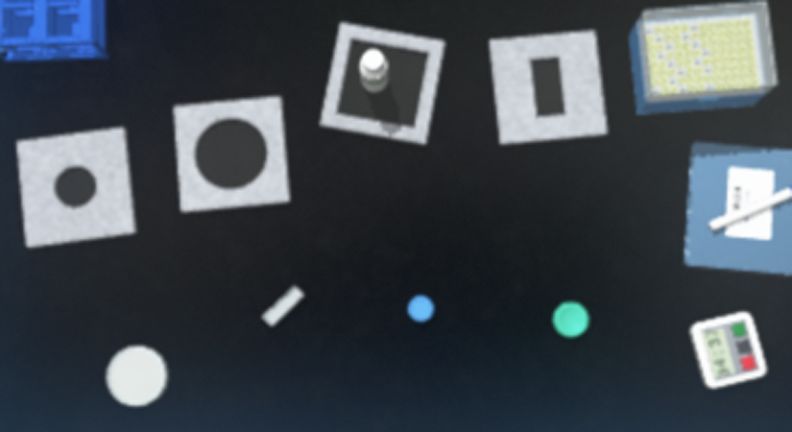

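The enlarged crop agrees with the fits. Cap top of the bottle is at crop (374,55), which is pixel (306,118), and the tip box edge is at about crop (630,100). Next I locate the bottle and the heights of the nearby obstacles.

```bash
cat >> h.py <<'E'
def go(target,yaw=None):
    "prints units along tool x,y,z (20mm) and twist from the state to the target"
    s=get_state(); p=s['eef_pos']; y=s['ee_rot'][2]; d=(np.array(target)-p)/.02
    yy=y
    if yaw is not None:
        t=(y-yaw+np.pi/2)%np.pi-np.pi/2; print('twist',round(t/(np.pi/2),3),'rows',round(abs(t)/np.radians(8.5),1)); 
    for lab,q in(('now',y),('after twist',y if yaw is None else y-t)):
        c,n=np.cos(q),np.sin(q); print(lab,'tool units',np.round([c*d[0]+n*d[1],n*d[0]-c*d[1],-d[2]],2))
    print('tcp',p.round(4),'rot',s['ee_rot'].round(3),'gap',round(s['finger_gap'],4),'F',s['force'].round(1),'t',round(s['time_s'],2))
E
python3 - <<'E'
import rig; print([n for n in dir(rig) if n[0]!='_'], getattr(rig,'tcp_to_grasp',None))
from h import *
a=load('top0');P=cloud(a)
print('cap ray',ray(a,306,118,.076).round(4))
Q=P[100:155,285:335].reshape(-1,3); q=Q[(Q[:,2]>.07)&(Q[:,2]<.085)]; print('cap cloud',np.median(q,0).round(4),len(q))
for n,(x0,y0,x1,y1) in dict(box=(412,94,476,142),pip=(340,0,430,70),rack=(145,10,195,118),beaker=(198,50,236,95),wash=(425,40,470,86)).items():
    Q=P[y0:y1,x0:x1].reshape(-1,3); q=Q[(Q[:,2]>.025)&(Q[:,2]<.6)]; print(n,np.percentile(q,1,axis=0).round(3),np.percentile(q,99,axis=0).round(3))
go([.373,.272,.06])
go([.373,.272,.06],2.8)
E
```

```text
['Unreachable', 'capture', 'get_state', 'hand_in', 'tcp_to_grasp'] 0.0187
cap ray [0.6861 0.0414 0.076 ]
cap cloud [0.6816 0.0438 0.0752] 57
box [ 0.653 -0.345  0.027] [ 0.743 -0.22   0.083]
pip [ 0.837 -0.207  0.029] [ 0.991 -0.051  0.307]
rack [0.698 0.33  0.026] [0.961 0.439 0.123]
beaker [0.766 0.227 0.027] [0.834 0.294 0.092]
wash [ 0.797 -0.318  0.027] [ 0.852 -0.258  0.166]
now tool units [-13.03 -14.67   8.08]
after twist tool units [-13.03 -14.67   8.08]
tcp [0.2254 0.6357 0.2216] rot [-3.14   0.     2.801] gap 0.087 F [-0.6 -0.4  0.4] t 0.1
twist 0.001 rows 0.0
now tool units [-13.03 -14.67   8.08]
after twist tool units [-13.05 -14.66   8.08]
tcp [0.2254 0.6357 0.2216] rot [-3.14   0.     2.801] gap 0.087 F [-0.6 -0.4  0.4] t 0.1
```

arm_command(delta_pos=[[-0.87,-0.98,0.4],[-0.87,-0.98,0.4],[-0.87,-0.98,0.4],[-0.87,-0.98,0.4],[-0.87,-0.98,0.4]], twist=[0,0,0,0,0], jaw=[1,1,1,1,1])

```text
time_s: 0.6
eef_pos: [0.275, 0.5134, 0.1818]
ee_rot: [-3.141, -0.0, 2.801]
force: [-1.4, -1.1, -0.1]
finger_gap: 0.0872
gripper_force: 0.0
```

arm_command(delta_pos=[[-0.87,-0.98,0.5],[-0.87,-0.98,0.5],[-0.87,-0.98,0.5],[-0.87,-0.98,0.5],[-0.87,-0.98,0.5]], twist=[0,0,0,0,0], jaw=[1,1,1,1,1])

```text
time_s: 1.1
eef_pos: [0.3242, 0.3921, 0.1319]
ee_rot: [-3.141, -0.0, 2.801]
force: [0.6, -0.1, 0.6]
finger_gap: 0.0865
gripper_force: 0.0
```

arm_command(delta_pos=[[-0.87,-0.98,0.5],[-0.87,-0.98,0.5],[-0.87,-0.98,0.5],[-0.87,-0.98,0.5],[-0.87,-0.98,0.5]], twist=[0,0,0,0,0], jaw=[1,1,1,1,1])

```text
time_s: 1.6
eef_pos: [0.3734, 0.2708, 0.082]
ee_rot: [-3.141, -0.0, 2.801]
force: [0.3, 0.3, -0.4]
finger_gap: 0.0872
gripper_force: 0.0
```

```bash
python3 - <<'E'
from h import *
go([.373,.272,.0065]); a=snap('top','top1'); b=snap('wrist','w1')
im=np.hstack([a['color'][80:400,100:440],b['color'][::2,::2][:, :]if 0 else cv2.resize(b['color'],(460,288))[:288]] if 0 else [cv2.resize(a['color'][120:320,100:420],(400,250)),cv2.resize(b['color'],(400,250))])
cv2.imwrite('pics/c1.png',im[:,:,::-1])
E
```

```text
now tool units [0.04 0.05 3.78]
after twist tool units [0.04 0.05 3.78]
tcp [0.3734 0.2708 0.082 ] rot [-3.141 -0.     2.801] gap 0.0872 F [ 0.3  0.3 -0.4] t 1.6
```

View pics/c1.png

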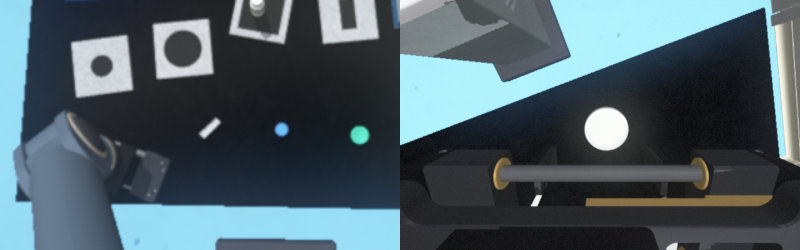

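The top part shows the arm over the dish. The wrist part shows the dish at about (606,130), centred between the fingers, and the gripper's long side lies along the closing line. So the cuvette will be gripped by its ends, to keep clear of the tip box. Lowering.

arm_command(delta_pos=[[0.04,0,1],[0,0,1],[0,0,1],[0,0,0.5],[0,0,0.25]], twist=[0,0,0,0,0], jaw=[1,1,1,1,1])

```text
time_s: 2.2
eef_pos: [0.372, 0.2725, 0.0068]
ee_rot: [-3.141, -0.001, 2.802]
force: [0.4, -0.2, 0.1]
finger_gap: 0.0874
gripper_force: 0.0
```

arm_command(delta_pos=[[0,0,0],[0,0,0],[0,0,0],[0,0,0],[0,0,0]], twist=[0,0,0,0,0], jaw=[0.6,0.6,0.6,0.6,0.6], force=12)

```text
time_s: 2.7
eef_pos: [0.3729, 0.2724, 0.008]
ee_rot: [3.141, 0.001, 2.801]
force: [0.4, -0.2, 2.4]
finger_gap: 0.0582
gripper_force: 12.0
```

arm_command(delta_pos=[[0,0,0],[0,0,0],[0,0,0],[0,0,0],[0,0,0]], twist=[0,0,0,0,0], jaw=[0.6,0.6,0.6,0.6,0.6])

```text
time_s: 3.2
eef_pos: [0.3729, 0.2724, 0.008]
ee_rot: [3.141, 0.0, 2.801]
force: [-0.6, -0.9, 5.2]
finger_gap: 0.0578
gripper_force: 12.0
```

arm_command(delta_pos=[[0,0,-0.3],[0,0,-0.7],[0,0,-1],[0,0,0],[0,0,0]], twist=[0,0,0,0,0], jaw=[0.6,0.6,0.6,0.6,0.6])

```text
time_s: 3.7
eef_pos: [0.3726, 0.2722, 0.0477]
ee_rot: [3.141, 0.0, 2.801]
force: [0.0, -0.8, -0.3]
finger_gap: 0.0579
gripper_force: 12.0
```

```bash
python3 - <<'E'
from h import *
go([.601,.190,.0600]); b=snap('wrist','w2'); s=snap('scene','s2')
im=np.hstack([cv2.resize(b['color'],(400,300)),cv2.resize(s['color'][200:350,160:360],(400,300))])
cv2.imwrite('pics/c2.png',im[:,:,::-1])
E
```

```text
now tool units [-12.14  -0.05  -0.62]
after twist tool units [-12.14  -0.05  -0.62]
tcp [0.3726 0.2722 0.0477] rot [3.141 0.    2.801] gap 0.0579 F [ 0.  -0.8 -0.3] t 3.7
```

View pics/c2.png

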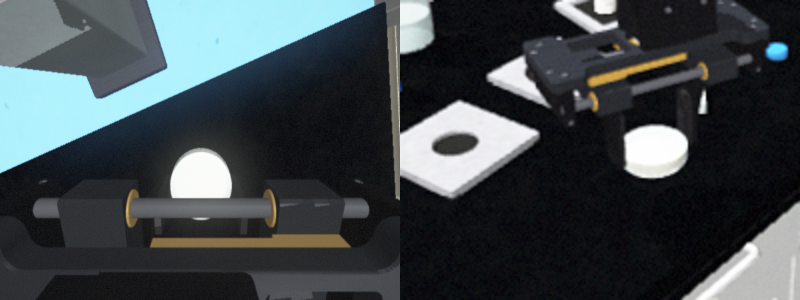

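The dish is held off the table, with its centre at about (200,185) in the left part. Checking its offset from the tool axis with depth.

```bash
python3 - <<'E'
from h import *
for n in('w1','w2'):
    b=load(n);P=cloud(b); m=(b['color'].min(2)>170)&(P[:,:,2]<.1)&(P[:,:,2]>-.01)&(np.linalg.norm(P[:,:,:2]-[.373,.272],axis=2)<.05)
    q=P[m]; print(n,len(q),np.percentile(q,[1,50,99],axis=0).round(4))
    w=(q[:,:2]*1000).astype(np.float32); print(cv2.minEnclosingCircle(w), q[q[:,2]>np.median(q[:,2])-.01].mean(0))
E
```

```text
w1 3703 [[0.3444 0.2474 0.0124]
 [0.3708 0.2747 0.0147]
 [0.399  0.3012 0.0162]]
((371.7424621582031, 273.9168701171875), 29.27703285217285) [0.37101901 0.27457182 0.01467192]
w2 5197 [[0.3433 0.247  0.0504]
 [0.3635 0.2769 0.0542]
 [0.387  0.3008 0.0557]]
((370.8060607910156, 269.7600402832031), 32.516204833984375) [0.3636173  0.27610196 0.05417487]
```

arm_command(delta_pos=[[-0.5,0,-0.2],[-0.95,0,-0.2],[-0.95,0,0],[-0.95,0,0],[-0.95,0,0]], twist=[0,0,0,0,0], jaw=[0.6,0.6,0.6,0.6,0.6])

```text
time_s: 4.3
eef_pos: [0.4548, 0.2425, 0.0552]
ee_rot: [-3.141, -0.0, 2.8]
force: [0.3, -0.1, -0.7]
finger_gap: 0.0576
gripper_force: 12.0
```

arm_command(delta_pos=[[-0.95,0,0],[-0.95,0,0],[-0.95,0,0],[-0.95,0,0],[-0.95,0,0]], twist=[0,0,0,0,0], jaw=[0.6,0.6,0.6,0.6,0.6])

```text
time_s: 4.8
eef_pos: [0.5442, 0.2105, 0.055]
ee_rot: [-3.141, -0.001, 2.8]
force: [-0.7, 0.8, -0.9]
finger_gap: 0.0581
gripper_force: 12.0
```

arm_command(delta_pos=[[-0.95,0,0],[-0.95,0,0],[-0.7,0,0.3],[-0.5,0,0.6],[0,0,0.3]], twist=[0,0,0,0,0], jaw=[0.6,0.6,0.6,0.6,0.6])

```text
time_s: 5.3
eef_pos: [0.6018, 0.1895, 0.0295]
ee_rot: [-3.14, -0.001, 2.799]
force: [-0.5, -0.3, -0.3]
finger_gap: 0.0577
gripper_force: 12.0
```

```bash
python3 - <<'E'
from h import *
go([.601,.190,.0120]); b=snap('wrist','w3'); s=snap('top','t3')
im=np.hstack([cv2.resize(b['color'],(400,300)),cv2.resize(s['color'][110:230,150:310],(400,300))])
cv2.imwrite('pics/c3.png',im[:,:,::-1])
E
```

```text
now tool units [0.05 0.01 0.88]
after twist tool units [0.05 0.01 0.88]
tcp [0.6018 0.1895 0.0295] rot [-3.140e+00 -1.000e-03  2.799e+00] gap 0.0577 F [-0.5 -0.3 -0.3] t 5.3
```

View pics/c3.png

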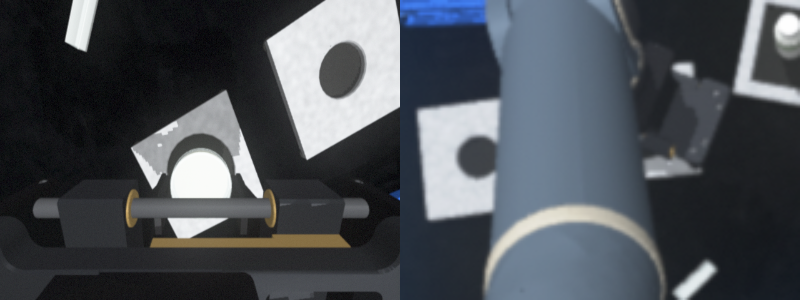

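The dish is over the recess, with the recess arc evenly visible above it at about (200,150).

arm_command(delta_pos=[[0.04,0,0.4],[0,0,0.25],[0,0,0.15],[0,0,0.05],[0,0,0.05]], twist=[0,0,0,0,0], jaw=[0.6,0.6,0.6,0.6,0.6])

```text
time_s: 5.9
eef_pos: [0.6008, 0.1914, 0.0136]
ee_rot: [3.141, 0.0, 2.801]
force: [-0.2, -1.1, 0.5]
finger_gap: 0.0576
gripper_force: 12.0
```

arm_command(delta_pos=[[0,0,0],[0,0,0],[0,0,0]], twist=[0,0,0], jaw=[0.6,0.6,0.6])

```text
time_s: 6.2
eef_pos: [0.601, 0.1912, 0.0138]
ee_rot: [3.141, 0.0, 2.801]
force: [0.1, 0.5, 0.6]
finger_gap: 0.0581
gripper_force: 12.0
```

arm_command(delta_pos=[[0,0,0.05],[0,0,0.05],[0,0,0]], twist=[0,0,0], jaw=[0.6,0.6,0.6])

```text
time_s: 6.5
eef_pos: [0.601, 0.1912, 0.0121]
ee_rot: [3.141, 0.0, 2.801]
force: [-0.9, -0.6, 3.7]
finger_gap: 0.058
gripper_force: 12.0
```

Contact with the floor at the expected height. I release gently and lift.

arm_command(delta_pos=[[0,0,0],[0,0,0],[0,0,0],[0,0,0],[0,0,0]], twist=[0,0,0,0,0], jaw=[0.72,0.8,0.9,0.9,0.9])

```text
time_s: 7.0
eef_pos: [0.6008, 0.1912, 0.0114]
ee_rot: [-3.142, -0.0, 2.801]
force: [-0.0, 0.1, -0.1]
finger_gap: 0.0769
gripper_force: 0.0
```

arm_command(delta_pos=[[0,0,-0.3],[0,0,-1],[0,0,-1],[0,0,-1],[0,0,-1]], twist=[0,0,0,0,0], jaw=[0.9,0.9,0.9,0.9,0.9])

```text
time_s: 7.5
eef_pos: [0.6008, 0.1912, 0.0988]
ee_rot: [3.141, 0.0, 2.801]
force: [-0.1, 0.6, -0.4]
finger_gap: 0.0783
gripper_force: 0.0
```

```bash
python3 - <<'E'
from h import *
b=snap('wrist','w4');P=cloud(b)
m=(b['color'].min(2)>170)&(np.linalg.norm(P[:,:,:2]-[.601,.19],axis=2)<.045)&(P[:,:,2]>.013)&(P[:,:,2]<.03)
q=P[m];print(len(q),np.percentile(q,[1,50,99],axis=0).round(4),cv2.minEnclosingCircle((q[:,:2]*1000).astype(np.float32)))
# dropper cap
m=(np.linalg.norm(P[:,:,:2]-[.684,.043],axis=2)<.03)&(P[:,:,2]>.07)&(P[:,:,2]<.085); q=P[m]; print('cap',len(q),q.mean(0) if len(q) else '')
go([.684,.042,.14],2.8)
E
```

```text
3327 [[0.5722 0.1654 0.0167]
 [0.5989 0.1929 0.0187]
 [0.6272 0.2196 0.0203]] ((600.0178833007812, 192.34561157226562), 29.41828727722168)
cap 0 
twist 0.0 rows 0.0
now tool units [-6.32 -5.71 -1.88]
after twist tool units [-6.33 -5.71 -1.88]
tcp [0.603  0.1919 0.1024] rot [3.137 0.005 2.801] gap 0.0782 F [0.1 0.5 2.1] t 7.55
```

Dish top measures 18.7 mm and its centre is (600,192) mm, so it is fully down in its recess. Going to the bottle.

arm_command(delta_pos=[[-0.9,-0.8,-0.6],[-0.9,-0.8,-0.6],[-0.9,-0.8,-0.4],[-0.9,-0.8,0],[-0.9,-0.8,0]], twist=[0,0,0,0,0], jaw=[1,1,1,1,1])

```text
time_s: 8.05
eef_pos: [0.6595, 0.0849, 0.1301]
ee_rot: [3.141, 0.001, 2.801]
force: [0.0, 0.2, 0.5]
finger_gap: 0.0871
gripper_force: 0.0
```

arm_command(delta_pos=[[-0.9,-0.8,0],[-0.9,-0.8,0],[0,0,0]], twist=[0,0,0], jaw=[1,1,1])

```text
time_s: 8.35
eef_pos: [0.6835, 0.0382, 0.1296]
ee_rot: [-3.139, 0.002, 2.795]
force: [0.5, 0.1, 0.1]
finger_gap: 0.0869
gripper_force: 0.0
```

```bash
python3 - <<'E'
from h import *
b=snap('wrist','w5');P=cloud(b)
m=(b['color'].min(2)>90)&(np.linalg.norm(P[:,:,:2]-[.684,.043],axis=2)<.03)&(P[:,:,2]>.07)&(P[:,:,2]<.085); q=P[m]; print('cap',len(q),q.mean(0) if len(q) else '',cv2.minEnclosingCircle((q[:,:2]*1000).astype(np.float32)))
go([.684,.042,.02],2.8)
cv2.imwrite('pics/w5.png',b['color'][:,:,::-1])
E
```

```text
cap 487 [0.68233729 0.04463283 0.07507745] ((683.135986328125, 44.43223571777344), 10.013602256774902)
twist -0.002 rows 0.0
now tool units [-0.05  0.07  5.47]
after twist tool units [-0.05  0.07  5.47]
tcp [0.6825 0.0411 0.1294] rot [-3.141  0.     2.797] gap 0.0872 F [-1.2 -0.1 -0.5] t 8.4
```

View pics/w5.png

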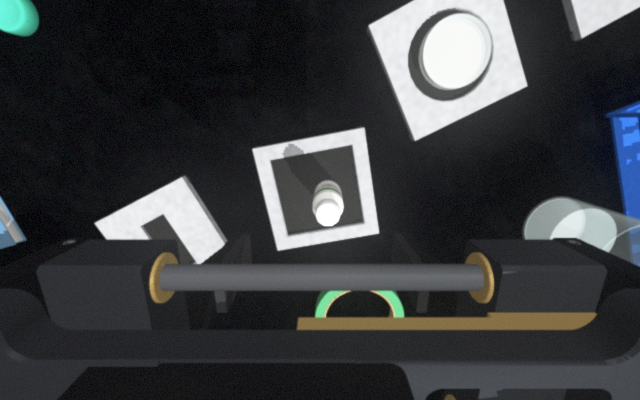

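The wrist view shows the dish seated at (455,50) and the cap at (328,212), close to the finger midline at 322. Descending.

arm_command(delta_pos=[[0,0.1,0],[0,0.05,1],[0,0,1],[0,0,1],[0,0,1]], twist=[0,0,0,0,0], jaw=[1,1,1,1,1])

```text
time_s: 8.9
eef_pos: [0.6826, 0.049, 0.0489]
ee_rot: [3.14, -0.001, 2.804]
force: [0.1, 0.1, 0.5]
finger_gap: 0.0869
gripper_force: 0.0
```

arm_command(delta_pos=[[0,0,1],[0,0,0.4],[0,0,0],[0,0,0],[0,0,0]], twist=[0,0,0,0,0], jaw=[1,1,0.25,0.25,0.25])

```text
time_s: 9.4
eef_pos: [0.684, 0.0468, 0.0229]
ee_rot: [3.14, 0.002, 2.801]
force: [0.1, 0.5, 0.3]
finger_gap: 0.0703
gripper_force: 0.0
```

arm_command(delta_pos=[[0,0,0],[0,0,0],[0,0,0],[0,0,0],[0,0,0]], twist=[0,0,0,0,0], jaw=[0.25,0.25,0.25,0.25,0.25], force=15)

```text
time_s: 9.9
eef_pos: [0.6832, 0.0464, 0.0216]
ee_rot: [3.141, 0.0, 2.801]
force: [0.3, 0.2, -0.3]
finger_gap: 0.031
gripper_force: 0.2
```

```bash
python3 - <<'E'
from h import *
go([.5635,.347,.1])
E
```

```text
now tool units [10.66 12.17 -3.92]
after twist tool units [10.66 12.17 -3.92]
tcp [0.6832 0.0464 0.0216] rot [3.141 0.    2.801] gap 0.031 F [ 0.3  0.2 -0.3] t 9.9
```

arm_command(delta_pos=[[0,0,0],[0,0,0],[0,0,0],[0,0,-0.3],[0,0,-0.7]], twist=[0,0,0,0,0], jaw=[0.25,0.25,0.25,0.25,0.25])

```text
time_s: 10.4
eef_pos: [0.6821, 0.0463, 0.0409]
ee_rot: [-3.14, -0.003, 2.801]
force: [0.3, 0.0, -0.4]
finger_gap: 0.0264
gripper_force: 15.0
```

arm_command(delta_pos=[[0,0,-1],[0,0,-1],[0.4,0.45,-0.5],[0.8,0.9,0],[0.8,0.9,0]], twist=[0,0,0,0,0], jaw=[0.25,0.25,0.25,0.25,0.25])

```text
time_s: 10.9
eef_pos: [0.6602, 0.1034, 0.0927]
ee_rot: [3.14, 0.001, 2.8]
force: [0.1, 0.0, 0.1]
finger_gap: 0.0264
gripper_force: 15.0
```

arm_command(delta_pos=[[0.8,0.9,0],[0.8,0.9,0],[0.8,0.9,0],[0.8,0.9,0],[0.8,0.9,0]], twist=[0,0,0,0,0], jaw=[0.25,0.25,0.25,0.25,0.25])

```text
time_s: 11.4
eef_pos: [0.614, 0.2158, 0.092]
ee_rot: [3.141, -0.0, 2.802]
force: [0.2, -0.9, -0.4]
finger_gap: 0.0262
gripper_force: 15.0
```

arm_command(delta_pos=[[0.8,0.9,0],[0.8,0.9,0],[0.8,0.9,0],[0.8,0.9,0],[0.8,0.9,0]], twist=[0,0,0,0,0], jaw=[0.25,0.25,0.25,0.25,0.25])

```text
time_s: 11.9
eef_pos: [0.5685, 0.3272, 0.092]
ee_rot: [3.141, -0.0, 2.802]
force: [0.3, 0.1, -0.3]
finger_gap: 0.0264
gripper_force: 15.0
```

arm_command(delta_pos=[[0.4,0.5,0],[0,0,0],[0,0,0]], twist=[0,0,0], jaw=[0.25,0.25,0.25])

```text
time_s: 12.2
eef_pos: [0.5659, 0.3366, 0.0917]
ee_rot: [-3.141, 0.001, 2.801]
force: [0.8, -0.1, -0.4]
finger_gap: 0.0267
gripper_force: 15.0
```

```bash
python3 - <<'E'
from h import *
go([.5635,.347,.0216])
b=snap('wrist','w6');s=snap('scene','s6')
im=np.hstack([cv2.resize(b['color'],(400,300)),cv2.resize(s['color'][170:320,110:310],(400,300))])
cv2.imwrite('pics/c6.png',im[:,:,::-1])
E
```

```text
now tool units [0.29 0.45 3.5 ]
after twist tool units [0.29 0.45 3.5 ]
tcp [0.5659 0.3366 0.0917] rot [-3.141e+00  1.000e-03  2.801e+00] gap 0.0267 F [ 0.8 -0.1 -0.4] t 12.2
```

View pics/c6.png

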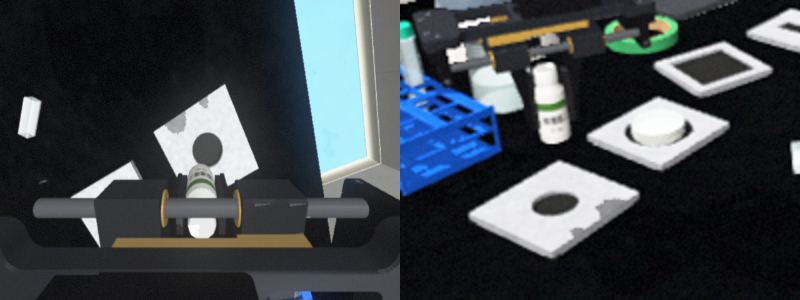

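The bottle is held upright, and the small round recess is just ahead of it at (207,150). Lowering to just above contact, then slowly.

arm_command(delta_pos=[[0.29,0.45,0.3],[0,0,0.8],[0,0,0.8],[0,0,0.8],[0,0,0.3]], twist=[0,0,0,0,0], jaw=[0.25,0.25,0.25,0.25,0.25])

```text
time_s: 12.8
eef_pos: [0.5616, 0.3464, 0.0282]
ee_rot: [-3.137, -0.003, 2.8]
force: [0.1, -0.7, -1.0]
finger_gap: 0.0262
gripper_force: 15.0
```

arm_command(delta_pos=[[0,0,0.2],[0,0,0.1],[0,0,0.1],[0,0,0.05],[0,0,0]], twist=[0,0,0,0,0], jaw=[0.25,0.25,0.25,0.25,0.25])

```text
time_s: 13.3
eef_pos: [0.5634, 0.3479, 0.0229]
ee_rot: [3.141, 0.0, 2.801]
force: [-0.1, -0.3, 0.4]
finger_gap: 0.0267
gripper_force: 15.0
```

arm_command(delta_pos=[[0,0,0],[0,0,0],[0,0,0]], twist=[0,0,0], jaw=[0.25,0.25,0.25])

```text
time_s: 13.6
eef_pos: [0.5633, 0.3479, 0.0228]
ee_rot: [3.141, 0.0, 2.801]
force: [-0.1, -0.3, -0.2]
finger_gap: 0.0259
gripper_force: 15.0
```

arm_command(delta_pos=[[0,0,0.05],[0,0,0.05],[0,0,0]], twist=[0,0,0], jaw=[0.25,0.25,0.25])

```text
time_s: 13.9
eef_pos: [0.5634, 0.3478, 0.0214]
ee_rot: [3.141, 0.0, 2.801]
force: [-1.1, -0.6, 5.1]
finger_gap: 0.0265
gripper_force: 15.0
```

The floor was reached at about 5 N. Releasing and rising above the cap.

arm_command(delta_pos=[[0,0,0],[0,0,0],[0,0,0],[0,0,0],[0,0,0]], twist=[0,0,0,0,0], jaw=[0.4,0.5,0.7,0.7,0.7])

```text
time_s: 14.4
eef_pos: [0.5631, 0.3478, 0.0204]
ee_rot: [-3.142, -0.0, 2.801]
force: [-0.4, 0.5, 0.1]
finger_gap: 0.0566
gripper_force: 0.0
```

arm_command(delta_pos=[[0,0,-0.5],[0,0,-1],[0,0,-1],[0,0,-1],[0,0,-1]], twist=[0,0,0,0,0], jaw=[0.7,0.7,0.8,0.8,0.8])

```text
time_s: 14.9
eef_pos: [0.5633, 0.3478, 0.1122]
ee_rot: [3.141, 0.0, 2.801]
force: [0.1, 0.5, 0.4]
finger_gap: 0.0691
gripper_force: 0.0
```

arm_command(delta_pos=[[0,0,-0.5],[0,0,0],[0,0,0],[0,0,0],[0,0,0]], twist=[0,0.09,0.09,0.09,0.09], jaw=[0.8,0.8,0.8,0.8,0.8])

```text
time_s: 15.4
eef_pos: [0.563, 0.3477, 0.1206]
ee_rot: [-3.141, -0.0, 2.229]
force: [0.7, -0.6, -0.6]
finger_gap: 0.0696
gripper_force: 0.0
```

arm_command(delta_pos=[[0,0,0],[0,0,0],[0,0,0],[0,0,0],[0,0,0]], twist=[0.09,0.09,0.09,0.09,0.09], jaw=[0.8,0.8,0.8,0.8,0.8])

```text
time_s: 15.9
eef_pos: [0.5629, 0.3478, 0.1205]
ee_rot: [-3.141, 0.0, 1.523]
force: [0.8, -0.7, 0.7]
finger_gap: 0.0697
gripper_force: 0.0
```

arm_command(delta_pos=[[0,0,0],[0,0,0],[0,0,0],[0,0,0],[0,0,0]], twist=[0.09,0.09,0.09,0.09,0.09], jaw=[0.8,0.8,0.8,0.8,0.8])

```text
time_s: 16.4
eef_pos: [0.5629, 0.3479, 0.1205]
ee_rot: [-3.141, 0.0, 0.816]
force: [0.4, -0.6, -0.3]
finger_gap: 0.0698
gripper_force: 0.0
```

```bash
python3 - <<'E'
from h import *
go([.446,.130,.09],np.radians(46.6)); s=snap('scene','s7')
P=cloud(s); m=(np.linalg.norm(P[:,:,:2]-[.5635,.347],axis=2)<.035)&(P[:,:,2]>.055); q=P[m]; print(len(q),q.mean(0),np.percentile(q[:,2],[95,99]))
cv2.imwrite('pics/c7.png',cv2.resize(s['color'][170:320,110:310],(600,450))[:,:,::-1])
E
```

```text
twist 0.002 rows 0.0
now tool units [-11.94   3.21   1.53]
after twist tool units [-11.93   3.24   1.53]
tcp [0.5629 0.3479 0.1205] rot [-3.141  0.     0.816] gap 0.0698 F [ 0.4 -0.6 -0.3] t 16.4
1916 [0.541565   0.34748524 0.30646671] [0.40727062 0.41436373]
```

View pics/c7.png

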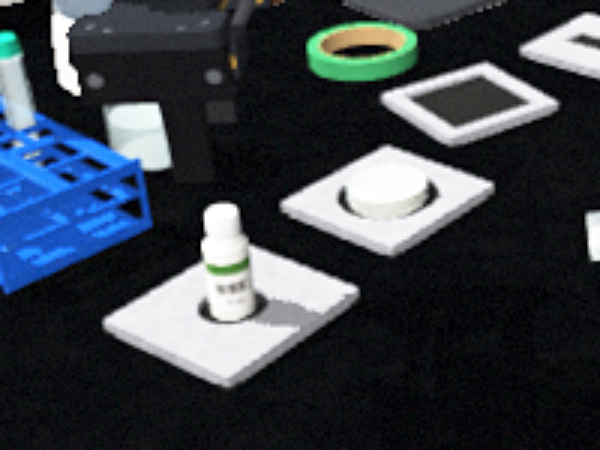

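The bottle stands upright in its recess, at (230,265) in the crop. On to the cuvette.

arm_command(delta_pos=[[-0.9,0.24,0],[-0.92,0.25,0],[-0.92,0.25,0],[-0.92,0.25,0],[-0.92,0.25,0]], twist=[0,0,0,0,0], jaw=[0.85,0.85,0.85,0.85,0.85])

```text
time_s: 16.95
eef_pos: [0.5184, 0.2632, 0.1206]
ee_rot: [-3.141, 0.0, 0.824]
force: [0.5, -0.4, 0.4]
finger_gap: 0.0738
gripper_force: 0.0
```

arm_command(delta_pos=[[-0.92,0.25,0.2],[-0.92,0.25,0.2],[-0.92,0.25,0.2],[-0.92,0.25,0.2],[-0.92,0.25,0.2]], twist=[0,0,0,0,0], jaw=[0.85,0.85,0.85,0.85,0.85])

```text
time_s: 17.45
eef_pos: [0.4741, 0.1789, 0.1005]
ee_rot: [-3.141, -0.0, 0.825]
force: [-0.3, 0.8, -0.1]
finger_gap: 0.0744
gripper_force: 0.0
```

arm_command(delta_pos=[[-0.92,0.25,0.2],[-0.92,0.25,0.2],[-0.9,0.2,0.2],[0,0,0],[0,0,0]], twist=[0,0,0,0,0], jaw=[0.85,0.85,0.85,0.85,0.85])

```text
time_s: 17.95
eef_pos: [0.448, 0.1302, 0.0888]
ee_rot: [-3.142, -0.001, 0.823]
force: [0.8, -1.3, -0.1]
finger_gap: 0.0741
gripper_force: 0.0
```

```bash
python3 - <<'E'
from h import *
b=snap('wrist','w8');P=cloud(b)
m=((b['color'].min(2)>100)&(np.linalg.norm(P[:,:,:2]-[.446,.13],axis=2)<.04)&(P[:,:,2]>.008)&(P[:,:,2]<.02))
q=P[m]; r=cv2.minAreaRect((q[:,:2]*1000).astype(np.float32)); print(len(q),np.median(q[:,2]),r)
go([r[0][0]/1000,r[0][1]/1000,.0065],np.radians(46.6))
cv2.imwrite('pics/w8.png',b['color'][:,:,::-1])
E
```

```text
766 0.01222630373956031 ((445.454833984375, 130.75123596191406), (13.162178993225098, 44.57488250732422), 45.3429069519043)
twist 0.006 rows 0.1
now tool units [-0.1  -0.11  4.12]
after twist tool units [-0.1  -0.1   4.12]
tcp [0.4483 0.1307 0.0889] rot [ 3.141e+00 -1.000e-03  8.230e-01] gap 0.0741 F [-0.5  0.3  0.2] t 18.0
```

View pics/w8.png

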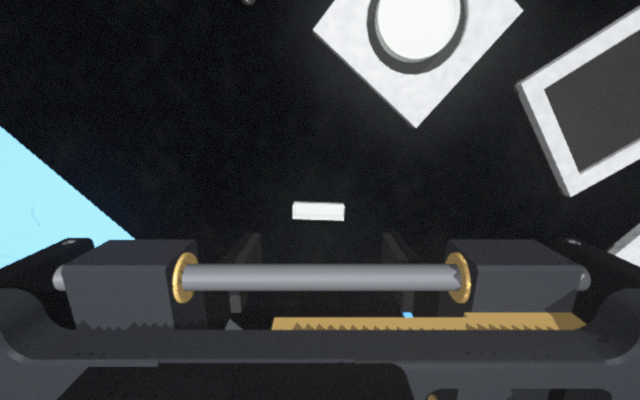

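The cuvette at (318,211) lies square between the fingers. Lowering and gripping its ends.

arm_command(delta_pos=[[-0.1,-0.1,1],[0,0,1],[0,0,1],[0,0,0.8],[0,0,0.3]], twist=[0.02,0,0,0,0], jaw=[0.85,0.85,0.85,0.85,0.85])

```text
time_s: 18.5
eef_pos: [0.4447, 0.1306, 0.0053]
ee_rot: [-3.141, 0.001, 0.792]
force: [-0.3, 0.3, -0.3]
finger_gap: 0.0739
gripper_force: 0.0
```

arm_command(delta_pos=[[0,0,0.05],[0,0,0],[0,0,0],[0,0,0],[0,0,0]], twist=[0,0,0,0,0], jaw=[0.85,0.48,0.48,0.48,0.48], force=10)

```text
time_s: 19.0
eef_pos: [0.445, 0.1299, 0.006]
ee_rot: [3.141, -0.001, 0.79]
force: [-0.7, -0.5, 0.4]
finger_gap: 0.0498
gripper_force: 0.0
```

arm_command(delta_pos=[[0,0,0],[0,0,0],[0,0,0],[0,0,0],[0,0,0]], twist=[0,0,0,0,0], jaw=[0.45,0.45,0.45,0.45,0.45])

```text
time_s: 19.5
eef_pos: [0.4449, 0.1299, 0.0058]
ee_rot: [-3.141, -0.001, 0.79]
force: [-1.2, 0.8, 5.7]
finger_gap: 0.0451
gripper_force: 10.0
```

Gripped at 45 mm, but the tips sit only 5.8 mm above the underside, which leaves little room over the rim. Regripping 1 mm higher.

arm_command(delta_pos=[[0,0,0],[0,0,0],[0,0,-0.06],[0,0,0],[0,0,0]], twist=[0,0,0,0,0], jaw=[0.58,0.58,0.58,0.48,0.45])

```text
time_s: 20.0
eef_pos: [0.4447, 0.1297, 0.0067]
ee_rot: [-3.142, 0.0, 0.79]
force: [-0.5, -0.5, 0.3]
finger_gap: 0.0453
gripper_force: 10.0
```

arm_command(delta_pos=[[0,0,0],[0,0,0],[0,0,0],[0,0,0],[0,0,0]], twist=[0,0,0,0,0], jaw=[0.45,0.45,0.45,0.45,0.45])

```text
time_s: 20.5
eef_pos: [0.4447, 0.1297, 0.0067]
ee_rot: [-3.142, -0.0, 0.79]
force: [-0.0, -0.3, -0.7]
finger_gap: 0.0449
gripper_force: 10.0
```

arm_command(delta_pos=[[0,0,-0.2],[0,0,-0.5],[0,0,-0.9],[0,0,-0.9],[0,0,-0.5]], twist=[0,0,0,0,0], jaw=[0.45,0.45,0.45,0.45,0.45])

```text
time_s: 21.0
eef_pos: [0.4455, 0.1298, 0.0685]
ee_rot: [3.141, -0.002, 0.79]
force: [-0.3, -0.1, 0.4]
finger_gap: 0.0448
gripper_force: 10.0
```

arm_command(delta_pos=[[0,0,0],[0,0,0],[0,0,0],[0,0,0],[0,0,0]], twist=[-0.08,-0.08,-0.08,-0.08,-0.08], jaw=[0.45,0.45,0.45,0.45,0.45])

```text
time_s: 21.5
eef_pos: [0.4447, 0.1297, 0.0671]
ee_rot: [3.141, -0.0, 1.424]
force: [0.4, -0.5, -0.7]
finger_gap: 0.0455
gripper_force: 10.0
```

arm_command(delta_pos=[[0,0,0],[0,0,0],[0,0,0],[0,0,0]], twist=[-0.08,-0.08,0,0], jaw=[0.45,0.45,0.45,0.45])

```text
time_s: 21.9
eef_pos: [0.4448, 0.1296, 0.067]
ee_rot: [3.141, -0.0, 1.667]
force: [0.4, 0.4, -0.5]
finger_gap: 0.0448
gripper_force: 10.0
```

```bash
python3 - <<'E'
from h import *
go([.678,-.133,.07],np.radians(96.5))
b=snap('wrist','w9');P=cloud(b); p=get_state()['eef_pos']
m=((b['color'].min(2)>110)&(np.linalg.norm(P[:,:,:2]-p[:2],axis=2)<.035)&(abs(P[:,:,2]-p[2])<.02)); q=P[m]
print(len(q),np.percentile(q[:,2],[5,50,95]).round(4),cv2.minAreaRect((q[:,:2]*1000).astype(np.float32)))
E
```

```text
twist -0.011 rows 0.1
now tool units [-14.19  10.35  -0.15]
after twist tool units [-14.36  10.1   -0.15]
tcp [0.4448 0.1296 0.067 ] rot [ 3.141 -0.     1.667] gap 0.0448 F [ 0.4  0.4 -0.5] t 21.9
2025 [0.0624 0.0722 0.0734] ((445.7060241699219, 130.71954345703125), (45.180809020996094, 13.5357084274292), 5.7568793296813965)
```

arm_command(delta_pos=[[-0.5,0.4,0],[-0.95,0.69,0],[-0.95,0.69,0],[-0.95,0.69,0],[-0.95,0.69,0]], twist=[0,0,0,0,0], jaw=[0.45,0.45,0.45,0.45,0.45])

```text
time_s: 22.45
eef_pos: [0.5173, 0.0488, 0.0668]
ee_rot: [3.141, 0.001, 1.668]
force: [0.3, -0.4, -0.6]
finger_gap: 0.0452
gripper_force: 10.0
```

arm_command(delta_pos=[[-0.95,0.69,0],[-0.95,0.69,0],[-0.95,0.69,0],[-0.95,0.69,0],[-0.95,0.69,0]], twist=[0,0,0,0,0], jaw=[0.45,0.45,0.45,0.45,0.45])

```text
time_s: 22.95
eef_pos: [0.5951, -0.0392, 0.0666]
ee_rot: [3.142, 0.001, 1.668]
force: [-0.2, 0.1, 0.1]
finger_gap: 0.0449
gripper_force: 10.0
```

arm_command(delta_pos=[[-0.95,0.69,0],[-0.95,0.69,0],[-0.95,0.69,0],[-0.95,0.69,0],[-0.95,0.69,0]], twist=[0,0,0,0,0], jaw=[0.45,0.45,0.45,0.45,0.45])

```text
time_s: 23.45
eef_pos: [0.6729, -0.127, 0.0665]
ee_rot: [-3.141, 0.001, 1.669]
force: [0.3, 0.8, -0.8]
finger_gap: 0.0449
gripper_force: 10.0
```

arm_command(delta_pos=[[-0.4,0.3,0],[0,0,0],[0,0,0]], twist=[0,0,0], jaw=[0.45,0.45,0.45])

```text
time_s: 23.75
eef_pos: [0.6783, -0.1318, 0.0662]
ee_rot: [-3.14, -0.001, 1.67]
force: [0.7, -0.8, -0.0]
finger_gap: 0.0449
gripper_force: 10.0
```

```bash
python3 - <<'E'
from h import *
go([.678,-.133,.0107],np.radians(96.5))
b=snap('wrist','w10');s=snap('top','t10')
im=np.hstack([cv2.resize(b['color'],(480,300)),cv2.resize(s['color'][80:200,318:446],(320,300))])
cv2.imwrite('pics/c10.png',im[:,:,::-1])
E
```

```text
twist -0.009 rows 0.1
now tool units [-0.06 -0.02  2.78]
after twist tool units [-0.06 -0.02  2.78]
tcp [ 0.6783 -0.1318  0.0662] rot [-3.14e+00 -1.00e-03  1.67e+00] gap 0.0449 F [ 0.7 -0.8 -0. ] t 23.75
```

View pics/c10.png

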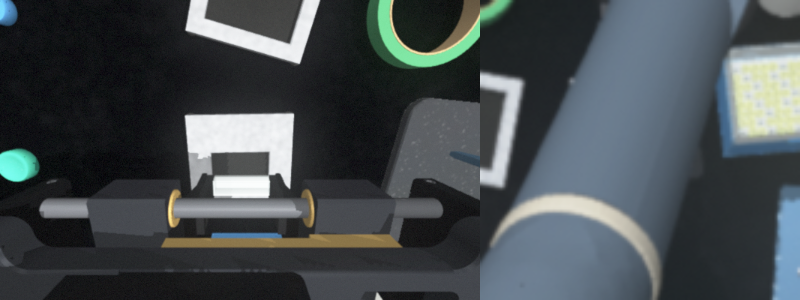

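The cuvette at (242,183) is lined up with its recess (centre column 241). Lowering.

arm_command(delta_pos=[[-0.05,0,0.8],[0,0,0.8],[0,0,0.5],[0,0,0.3],[0,0,0.15]], twist=[-0.009,0,0,0,0], jaw=[0.45,0.45,0.45,0.45,0.45])

```text
time_s: 24.35
eef_pos: [0.6785, -0.1333, 0.0143]
ee_rot: [-3.14, -0.0, 1.684]
force: [0.1, 0.3, -0.1]
finger_gap: 0.045
gripper_force: 10.0
```

arm_command(delta_pos=[[0,0,0.1],[0,0,0.05],[0,0,0.05],[0,0,0],[0,0,0]], twist=[0,0,0,0,0], jaw=[0.45,0.45,0.45,0.45,0.45])

```text
time_s: 24.85
eef_pos: [0.6792, -0.1335, 0.012]
ee_rot: [3.141, 0.0, 1.684]
force: [-0.2, -0.0, 0.4]
finger_gap: 0.0449
gripper_force: 10.0
```

arm_command(delta_pos=[[0,0,0.05],[0,0,0.03],[0,0,0]], twist=[0,0,0], jaw=[0.45,0.45,0.45])

```text
time_s: 25.15
eef_pos: [0.6793, -0.1335, 0.0107]
ee_rot: [3.141, -0.0, 1.684]
force: [-2.0, 0.2, 3.7]
finger_gap: 0.0449
gripper_force: 10.0
```

arm_command(delta_pos=[[0,0,0],[0,0,0],[0,0,0],[0,0,0],[0,0,0]], twist=[0,0,0,0,0], jaw=[0.54,0.58,0.62,0.65,0.65])

```text
time_s: 25.65
eef_pos: [0.679, -0.1334, 0.0099]
ee_rot: [-3.141, -0.0, 1.684]
force: [-0.5, -0.6, 0.9]
finger_gap: 0.0558
gripper_force: 0.0
```

arm_command(delta_pos=[[0,0,-0.3],[0,0,-1],[0,0,-1],[0,0,-1],[0,0,-1]], twist=[0,0,0,0,0], jaw=[0.65,0.65,0.8,1,1])

```text
time_s: 26.15
eef_pos: [0.6791, -0.1336, 0.0974]
ee_rot: [3.141, 0.0, 1.684]
force: [0.1, 0.7, 0.4]
finger_gap: 0.0731
gripper_force: 0.0
```

```bash
python3 - <<'E'
from h import *
b=snap('wrist','w11');P=cloud(b)
m=((b['color'].min(2)>110)&(np.linalg.norm(P[:,:,:2]-[.679,-.133],axis=2)<.03)&(P[:,:,2]>.012)&(P[:,:,2]<.03)); q=P[m]
print(len(q),np.percentile(q[:,2],[5,50,95]).round(4),cv2.minAreaRect((q[:,:2]*1000).astype(np.float32)))
cv2.imwrite('pics/w11.png',b['color'][80:380,120:520,::-1])
go([.410,-.315,.09],np.radians(104.9))
E
```

```text
721 [0.0146 0.0163 0.0173] ((680.6419677734375, -132.0861053466797), (44.54638671875, 12.498432159423828), 6.4662299156188965)
twist -0.094 rows 1.0
now tool units [ -7.45 -14.5    0.56]
after twist tool units [ -5.25 -15.44   0.56]
tcp [ 0.6814 -0.1342  0.1012] rot [3.135e+00 2.000e-03 1.684e+00] gap 0.0766 F [ 0.5 -0.7  2.2] t 26.2
```

View pics/w11.png

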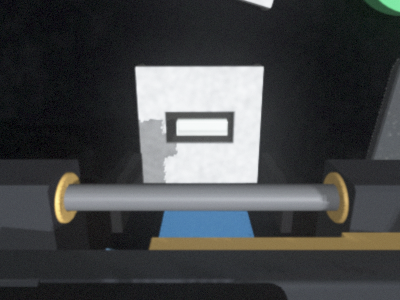

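The cuvette lies in its recess at (200,127), with its top at 16.3 mm against the expected 16.5. On to the timer.

arm_command(delta_pos=[[0,0,-0.3],[-0.31,-0.93,0],[-0.31,-0.93,0],[-0.31,-0.93,0],[-0.31,-0.93,0]], twist=[-0.09,0,0,0,0], jaw=[1,1,1,1,1])

```text
time_s: 26.7
eef_pos: [0.6126, -0.1767, 0.1022]
ee_rot: [3.141, 0.0, 1.825]
force: [-0.5, 0.1, 0.2]
finger_gap: 0.0872
gripper_force: 0.0
```

arm_command(delta_pos=[[-0.31,-0.93,0],[-0.31,-0.93,0],[-0.31,-0.93,0],[-0.31,-0.93,0],[-0.31,-0.93,0]], twist=[0,0,0,0,0], jaw=[1,1,1,1,1])

```text
time_s: 27.2
eef_pos: [0.53, -0.2304, 0.1022]
ee_rot: [3.141, 0.0, 1.825]
force: [0.7, 0.4, -0.0]
finger_gap: 0.0869
gripper_force: 0.0
```

arm_command(delta_pos=[[-0.31,-0.93,0],[-0.31,-0.93,0],[-0.31,-0.93,0],[-0.31,-0.93,0],[-0.31,-0.93,0]], twist=[0,0,0,0,0], jaw=[1,1,1,1,1])

```text
time_s: 27.7
eef_pos: [0.4475, -0.2839, 0.1021]
ee_rot: [3.141, 0.0, 1.825]
force: [0.4, -0.3, -0.2]
finger_gap: 0.087
gripper_force: 0.0
```

arm_command(delta_pos=[[-0.31,-0.93,0],[-0.31,-0.93,0],[-0.2,-0.6,0.4],[0,0,0.4],[0,0,0]], twist=[0,0,0,0,0], jaw=[1,1,1,1,1])

```text
time_s: 28.2
eef_pos: [0.4049, -0.3104, 0.0847]
ee_rot: [-3.14, -0.002, 1.825]
force: [-0.6, -0.7, -0.5]
finger_gap: 0.0873
gripper_force: 0.0
```

```bash
python3 - <<'E'
from h import *
b=snap('wrist','w12');P=cloud(b)
m=((np.linalg.norm(P[:,:,:2]-[.410,-.315],axis=2)<.055)&(P[:,:,2]>.010)&(P[:,:,2]<.025)); q=P[m]; r=cv2.minAreaRect((q[:,:2]*1000).astype(np.float32))
print(len(q),np.percentile(q[:,2],[5,50,95]).round(4),r)
go([.410,-.315,.0075],np.radians(104.9))
cv2.imwrite('pics/w12.png',b['color'][:,:,::-1])
E
```

```text
5198 [0.0141 0.0158 0.0183] ((410.00799560546875, -316.2802734375), (66.05790710449219, 62.49888610839844), 14.78759479522705)
twist -0.003 rows 0.0
now tool units [-0.28  0.15  3.88]
after twist tool units [-0.28  0.15  3.88]
tcp [ 0.4057 -0.3104  0.0852] rot [-3.141e+00 -1.000e-03  1.826e+00] gap 0.0872 F [ 0.4  0.2 -0.2] t 28.25
```

View pics/w12.png

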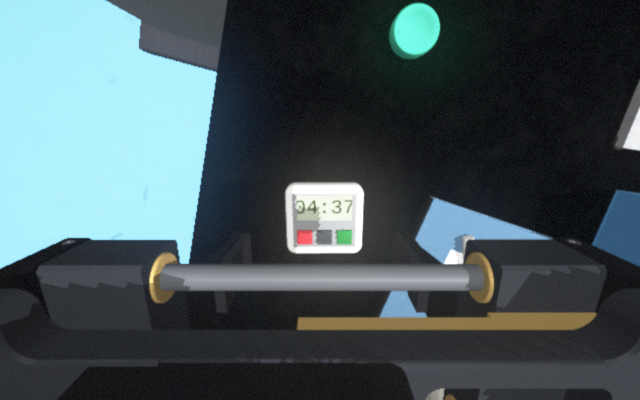

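The timer at (325,217) is square to the fingers and measures 66 by 62 mm, centred at (410,-316) mm. Lowering.

arm_command(delta_pos=[[-0.3,0.15,0.3],[0,0,1],[0,0,1],[0,0,1],[0,0,0.5]], twist=[0,0,0,0,0], jaw=[1,1,1,1,1])

```text
time_s: 28.75
eef_pos: [0.4102, -0.3156, 0.0083]
ee_rot: [-3.14, -0.002, 1.827]
force: [0.3, 0.1, 0.1]
finger_gap: 0.0868
gripper_force: 0.0
```

arm_command(delta_pos=[[0,0,0],[0,0,0],[0,0,0],[0,0,0],[0,0,0]], twist=[0,0,0,0,0], jaw=[1,0.85,0.8,0.72,0.68], force=15)

```text
time_s: 29.25
eef_pos: [0.4103, -0.3166, 0.0108]
ee_rot: [3.141, 0.001, 1.825]
force: [-0.3, 0.1, 2.6]
finger_gap: 0.0659
gripper_force: 15.0
```

arm_command(delta_pos=[[0,0,0],[0,0,0],[0,0,0],[0,0,0],[0,0,0]], twist=[0,0,0,0,0], jaw=[0.68,0.68,0.68,0.68,0.68])

```text
time_s: 29.75
eef_pos: [0.4102, -0.3166, 0.0108]
ee_rot: [3.141, 0.001, 1.825]
force: [-1.2, 0.3, 6.0]
finger_gap: 0.0656
gripper_force: 15.0
```

It settled at 10.8 mm, which leaves a shallow 5 mm hold. Regripping 3 mm lower.

arm_command(delta_pos=[[0,0,0],[0,0,0],[0,0,0.15],[0,0,0],[0,0,0]], twist=[0,0,0,0,0], jaw=[0.82,0.85,0.85,0.85,0.8])

```text
time_s: 30.25
eef_pos: [0.4097, -0.3162, 0.0068]
ee_rot: [-3.141, -0.001, 1.825]
force: [-0.5, 0.9, 0.1]
finger_gap: 0.0719
gripper_force: 0.0
```

arm_command(delta_pos=[[0,0,0],[0,0,0],[0,0,0],[0,0,0],[0,0,0]], twist=[0,0,0,0,0], jaw=[0.72,0.68,0.68,0.68,0.68])

```text
time_s: 30.75
eef_pos: [0.4098, -0.3163, 0.0071]
ee_rot: [-3.142, -0.0, 1.825]
force: [-0.8, 0.0, -0.3]
finger_gap: 0.0657
gripper_force: 15.0
```

arm_command(delta_pos=[[0,0,-0.2],[0,0,-0.5],[0,0,-0.9],[0,0,-0.6],[0,0,0]], twist=[0,0,0,0,0], jaw=[0.68,0.68,0.68,0.68,0.68])

```text
time_s: 31.25
eef_pos: [0.4111, -0.3172, 0.0532]
ee_rot: [3.138, 0.003, 1.825]
force: [-0.5, -0.4, 0.7]
finger_gap: 0.0659
gripper_force: 15.0
```

```bash
python3 - <<'E'
from h import *
b=snap('wrist','w13');P=cloud(b); p=get_state()['eef_pos']
m=((np.linalg.norm(P[:,:,:2]-p[:2],axis=2)<.055)&(b['color'].min(2)>60)&(abs(P[:,:,2]-p[2]-.008)<.012)); q=P[m]
A=np.c_[q[:,:2]-p[:2],np.ones(len(q))]; print(len(q),'plane',np.linalg.lstsq(A,q[:,2],rcond=None)[0].round(3),cv2.minAreaRect((q[:,:2]*1000).astype(np.float32)))
go([.679,.036,.06],np.radians(80.6))
E
```

```text
8135 plane [ 0.013 -0.038  0.062] ((411.94720458984375, -316.5008544921875), (69.28203582763672, 61.98427200317383), 14.866198539733887)
twist 0.267 rows 2.8
now tool units [13.68 17.43 -0.39]
after twist tool units [19.59 10.36 -0.39]
tcp [ 0.4106 -0.3167  0.0522] rot [3.140e+00 2.000e-03 1.826e+00] gap 0.0653 F [0.9 0.2 0. ] t 31.3
```

arm_command(delta_pos=[[0,0,-0.2],[0,0,-0.2],[0,0,0],[0.5,0.3,0],[0.93,0.49,0]], twist=[0.089,0.089,0.089,0,0], jaw=[0.68,0.68,0.68,0.68,0.68])

```text
time_s: 31.8
eef_pos: [0.4296, -0.2909, 0.0587]
ee_rot: [-3.14, 0.0, 1.407]
force: [-0.2, 0.6, -0.2]
finger_gap: 0.0656
gripper_force: 15.0
```

arm_command(delta_pos=[[0.93,0.49,0],[0.93,0.49,0],[0.93,0.49,0],[0.93,0.49,0],[0.93,0.49,0]], twist=[0,0,0,0,0], jaw=[0.68,0.68,0.68,0.68,0.68])

```text
time_s: 32.3
eef_pos: [0.4943, -0.205, 0.0585]
ee_rot: [-3.141, -0.001, 1.41]
force: [0.1, -0.4, -0.7]
finger_gap: 0.0656
gripper_force: 15.0
```

arm_command(delta_pos=[[0.93,0.49,0],[0.93,0.49,0],[0.93,0.49,0],[0.93,0.49,0],[0.93,0.49,0]], twist=[0,0,0,0,0], jaw=[0.68,0.68,0.68,0.68,0.68])

```text
time_s: 32.8
eef_pos: [0.5576, -0.1212, 0.0584]
ee_rot: [-3.14, -0.001, 1.41]
force: [0.8, 0.4, -0.5]
finger_gap: 0.0656
gripper_force: 15.0
```

arm_command(delta_pos=[[0.93,0.49,0],[0.93,0.49,0],[0.93,0.49,0],[0.93,0.49,0],[0.93,0.49,0]], twist=[0,0,0,0,0], jaw=[0.68,0.68,0.68,0.68,0.68])

```text
time_s: 33.3
eef_pos: [0.6214, -0.0378, 0.0586]
ee_rot: [-3.141, -0.0, 1.408]
force: [-0.4, 0.2, -0.4]
finger_gap: 0.0654
gripper_force: 15.0
```

arm_command(delta_pos=[[0.93,0.49,0],[0.93,0.49,0],[0.93,0.49,0],[0,0,0],[0,0,0]], twist=[0,0,0,0,0], jaw=[0.68,0.68,0.68,0.68,0.68])

```text
time_s: 33.8
eef_pos: [0.6589, 0.0109, 0.0587]
ee_rot: [-3.141, 0.001, 1.407]
force: [0.5, 0.0, -0.8]
finger_gap: 0.0659
gripper_force: 15.0
```

```bash
python3 - <<'E'
from h import *
go([.679,.036,.0112],np.radians(80.6))
b=snap('wrist','w14')
cv2.imwrite('pics/w14.png',b['color'][:,:,::-1])
E
```

```text
twist 0.0 rows 0.0
now tool units [1.4  0.79 2.38]
after twist tool units [1.4  0.79 2.38]
tcp [0.6589 0.0109 0.0587] rot [-3.141e+00  1.000e-03  1.407e+00] gap 0.0659 F [ 0.5  0.  -0.8] t 33.8
```

View pics/w14.png

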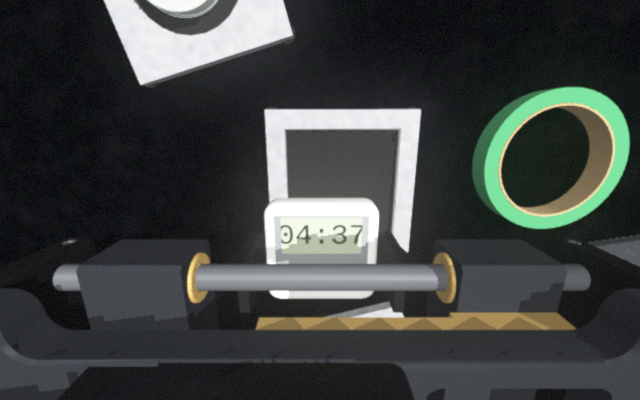

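The timer is held flat, parallel to its recess (columns 285–398). The remaining shift is 1.4 and 0.79 units, then down.

arm_command(delta_pos=[[0.7,0.4,0],[0.7,0.39,0],[0,0,0.5],[0,0,0.7],[0,0,0.5]], twist=[0,0,0,0,0], jaw=[0.68,0.68,0.68,0.68,0.68])

```text
time_s: 34.35
eef_pos: [0.6779, 0.0352, 0.023]
ee_rot: [-3.139, 0.001, 1.406]
force: [-0.1, -0.2, -0.9]
finger_gap: 0.0658
gripper_force: 15.0
```

arm_command(delta_pos=[[0,0,0.3],[0,0,0.15],[0,0,0.1],[0,0,0.05],[0,0,0]], twist=[0,0,0,0,0], jaw=[0.68,0.68,0.68,0.68,0.68])

```text
time_s: 34.85
eef_pos: [0.6795, 0.0356, 0.0134]
ee_rot: [3.141, -0.0, 1.406]
force: [0.1, 0.1, -0.7]
finger_gap: 0.0659
gripper_force: 15.0
```

arm_command(delta_pos=[[0,0,0],[0,0,0]], twist=[0,0], jaw=[0.68,0.68])

```text
time_s: 35.05
eef_pos: [0.6795, 0.0357, 0.0135]
ee_rot: [3.141, -0.0, 1.406]
force: [-0.7, 0.1, -0.7]
finger_gap: 0.0659
gripper_force: 15.0
```

arm_command(delta_pos=[[0,0,0.05],[0,0,0.05],[0,0,0.02],[0,0,0]], twist=[0,0,0,0], jaw=[0.68,0.68,0.68,0.68])

```text
time_s: 35.45
eef_pos: [0.6793, 0.0357, 0.0111]
ee_rot: [-3.142, -0.0, 1.406]
force: [-1.2, 0.6, 2.3]
finger_gap: 0.0657
gripper_force: 15.0
```

Contact at the expected 11.1 mm. Releasing, lifting and checking everything.

arm_command(delta_pos=[[0,0,0],[0,0,0],[0,0,0],[0,0,0],[0,0,0]], twist=[0,0,0,0,0], jaw=[0.78,0.82,0.88,0.9,0.9])

```text
time_s: 35.95
eef_pos: [0.6792, 0.0356, 0.0106]
ee_rot: [-3.141, -0.0, 1.406]
force: [0.2, 0.2, 0.4]
finger_gap: 0.0777
gripper_force: 0.0
```

arm_command(delta_pos=[[0,0,-0.3],[0,0,-1],[0,0,-1],[0,0,-1],[0,0,-1]], twist=[0,0,0,0,0], jaw=[0.9,0.9,0.9,0.9,0.9])

```text
time_s: 36.45
eef_pos: [0.6793, 0.0355, 0.098]
ee_rot: [3.141, -0.0, 1.406]
force: [0.4, -1.2, -0.4]
finger_gap: 0.0782
gripper_force: 0.0
```

arm_command(delta_pos=[[0,0,-1],[0,0,-1],[0,0,-1],[0,0,-0.5],[0,0,0]], twist=[0,0,0,0,0], jaw=[0.9,0.9,0.9,0.9,0.9])

```text
time_s: 36.95
eef_pos: [0.6802, 0.0355, 0.1686]
ee_rot: [3.138, -0.001, 1.406]
force: [0.5, 0.0, -0.5]
finger_gap: 0.0782
gripper_force: 0.0
```

```bash
python3 - <<'E'
from h import *
b=snap('wrist','w15');P=cloud(b);s=snap('scene','s15')
m=((np.linalg.norm(P[:,:,:2]-[.679,.036],axis=2)<.055)&(P[:,:,2]>.0145)&(P[:,:,2]<.03)); q=P[m]
A=np.c_[q[:,:2]-[.679,.036],np.ones(len(q))]; print(len(q),'plane',np.linalg.lstsq(A,q[:,2],rcond=None)[0].round(4),cv2.minAreaRect((q[:,:2]*1000).astype(np.float32)))
im=np.hstack([cv2.resize(b['color'],(400,300)),cv2.resize(s['color'][150:330,160:400],(400,300))])
cv2.imwrite('pics/c15.png',im[:,:,::-1]); print(get_state()['eef_pos'])
E
```

```text
3114 plane [-0.002  -0.0171  0.02  ] ((680.3624877929688, 36.40000915527344), (61.056175231933594, 66.08222961425781), 80.63412475585938)
[0.67881004 0.03574904 0.16614269]
```

View pics/c15.png

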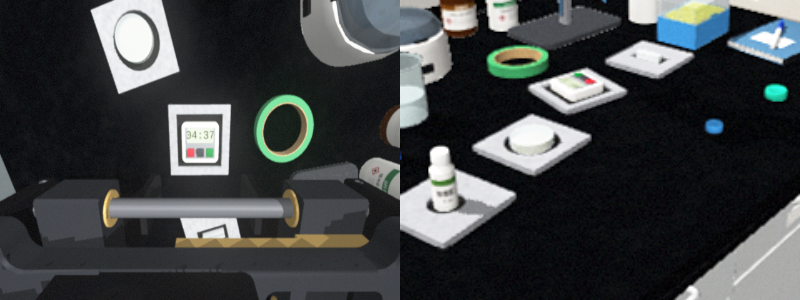

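All four items sit in their trays: timer (200,143) in the left part, bottle (442,180), dish (532,138) and cuvette (648,56) in the right part. The caps are unmoved and the arm is clear.

```bash
python3 -c "
from rig import *
print(hand_in())"
```

```text
the job is handed in; nothing more can be done
None
```

The job is handed in: the dish, dropper bottle, cuvette and timer are each down in their own trays, in that order, at about 37 s of the 112 s, and the two caps were not moved.

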